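# Free the finished gate handle from the bench jig and put it away

### The arm

A 6-joint arm with a two-finger parallel gripper is mounted at the origin on the work surface. World frame = base frame: x ahead of the robot, y to its left, z up, the work surface at z = 0. Lengths are in m, angles in rad, forces in N, time in s.
With the tool pointing down it reaches from about 0.375 to 0.975 m from the base axis. Payload 3.8 kg.
Tool frame: the origin (TCP) lies at the very end of the fingers, on their centre line; the grasp point (between the pads) lies 19 mm behind it (bot.pinch_z is the distance from the TCP to the grasp point, in m); x points along the fingers, y is the direction in which the jaws open and shut, and the axes are right-handed (so a half turn about x gives the same grasp; the last joint's range is limited). The gripper opens to 85 mm and grips with 20 to 120 N. Pads are 22 mm wide; open, the fingers measure 114 mm over their backs; the gripper's body (76 mm by 85 mm) begins 54 mm behind the grasp point. The pads swing forward as they close: fully open they stand 13 mm farther back than shut.
Start: joints at [1.203, 0.264, 1.604, -0, 1.274, -0.037], TCP at [0.219, 0.638, 0.231] pointing down, gripper open.
Joint ranges: [-2.63, 2.63], [-0.94, 2.18], [0.31, 2.57], [-1.31, 4.45], [0, 2.66], [-2.55, 2.55]. Speed limits (rad/s): [2.57, 2.57, 3.14, 3.14, 3.14, 3.14].

### API

Orientations are given as a rotation vector (axis times angle).
In Python, from workcell import monitor, imaging, finish_job, bot gives the robot as it stands.
- The arm moves only by the tool jog_arm, never from a script. Its argument "rows" is a list of rows, each a list of 7 numbers: the shift along the tool's x, y, z in m, then the turn, a rotation vector about the tool's x, y, z in rad, then the opening in per cent of the stroke, from 0 (shut) to 100 (fully open). A call has 1 to 20 rows; each row is the pose to reach, as a shift and turn from the pose measured when the call began, along the tool's axes at that moment; what a row does not reach only later rows make up. A row lasts 1/10 s, in which the tool goes at most 50 mm and 8.59 degrees, less where a joint would pass 70% of its speed; a pose out of reach is approached as far as the arm can. A call with a gripper value outside its range is refused whole. The fingers move at their own pace and stop on an object; "force" is the grip in N (left out, the last holds). Time passes only in rows, so rows that repeat a pose let the fingers close. It gives the time, the measured TCP pose, the force and the opening at its end, in the units of the state.
- monitor.read_state(): the state, without advancing time (a new reading comes with each control period).
- imaging.read_camera(name): name is "side" or "top" or "wrist"; returns the picture (384x512x3 uint8, blue, green, red); there is no depth.
- imaging.camera_params(name): a dict with "fx", "fy", "cx", "cy" (pixels), "T" (4x4, takes a point from camera to world coordinates); the wrist camera has in their place "T_tool_cam" (4x4, takes a point from camera to tool coordinates, whose origin is the TCP and whose axes are the tool frame's). Camera axes: x right, y down, z forward; pixel columns grow to the right and rows downward; lengths in m; the calibration is good to about 2 mm. A picture is of the moment at which its call begins: read the wrist's pose just before it. camera_params takes no time and is no camera call.
- finish_job(): hands the job in, once; it reports no verdict.
The state is a dict: "time": time; "q": joint angles; "joint_vel": joint speeds; "joint_torque": joint torques, N m; "tool_pos": TCP position; "tcp_rot": TCP orientation; "wrist_force": force on the tool from outside, world axes, zero at the start; "torque": the same for the moment, N m; "width": opening from 0.0 (shut) to 1.0 (fully open).
Only numpy, scipy, OpenCV 4.12 (cv2) and the standard library are available. Lean on these libraries where they do the work, as an engineer would, in place of code of your own. Each camera call takes 0.05 s, during which the arm holds its last target. There are 200 camera calls.

### The job

The aluminium gate handle clamped in the bench jig is finished. Turn the jig's brass turn fully anticlockwise (seen from above) to its end stop, then slide the blue jaw fully back, lift the handle out and set it down gently on its two feet on the green floor of the drawer, in the empty compartment, beside and not on the divider. Leave the turn and jaw open, and disturb none of the other things.

Things in the scene. Friction and masses are not known exactly. Their poses are not given: they have to be found in the camera images.
- jig: holding jig fixed to the bench, left or right of the drawer, yaw varies. Grey base 200 (x) x 180 (y) x 12 mm, origin at the centre of its underside. Dark steel fixed jaw (150 mm long, 36 mm high) at its +x end, blue sliding jaw in the middle, opening along its own -x, brass turn on the centre line near the -x end. The handle stands between the jaws at x = +51 mm, bar along the jig's y
- turn (a joint): angle of the brass turn, rad, grows anticlockwise seen from above. Starts -0.15 to 0.22; end stops at -0.2 and 1.5. At 0 its tongue (50 mm long, 24 mm wide, 17 to 27 mm above the bench) points along jig +x and props the jaw shut; at 1.5 it points along jig +y and frees the jaw. Friction about 0.12 N m, stays where left
- turn_grip (a point): middle of the turn's brass finger bar, on the vertical turning axis, at jig x = -61 mm, 58 mm above the bench. The bar is 46 mm long, 14 mm wide, from 44 to 72 mm above the bench. The point turns with it: its x axis lies along the bar and tongue, z up
- jaw (a joint): opening of the blue sliding jaw, m: 0 shut (start), 0.034 fully open (end stop). Needs about 3 N, stays where left; the tongue blocks it after about 3 mm of play until the turn is turned away
- jaw_fin (a point): point on the black upright fin of the blue jaw, on the jig's centre line, 68 mm above the bench. The fin is 24 mm (jig x) by 14 mm (jig y), from 34 to 86 mm above the bench; pinch it along y. Moves with the jaw, axes as the jig's. Jaw block: 150 (y) x 40 (x) mm, top 35 mm above the bench; its lip covers 7 mm of the handle's foot plates while shut
- gate_handle: grey aluminium bow handle, loose, 0.24 to 0.39 kg: two foot plates 36 x 36 x 6 mm centred 50 mm either side along its y, a round 16 mm bar rising from them and running along y at 54 mm height. 136 mm long, 62 mm high. Origin midway between the feet at their underside, z up; starts 12 mm above the bench
- handle_bar (a point): middle of the handle's bar: 54 mm above the underside of its feet, on its centre line (centre of gravity in plan). Straight grip length about 70 mm along y, 16 mm thick; grip across x
- foot_a (a point): centre of the underside of the handle's foot plate at its -y end
- foot_b (a point): centre of the underside of the handle's foot plate at its +y end
- drawer: wooden drawer fixed on the bench, yaw varies: 250 (x) x 270 (y) mm outside, walls 8 mm thick, 42 mm high, green floor 6 mm thick, origin at the centre of its underside. A divider 6 mm thick, 34 mm high runs along y at x = +20 mm. The empty compartment is the larger one on the -x side (134 x 254 mm inside); the other holds two coach bolts
- empty_side (a point): centre of the green floor of the empty compartment, 6 mm above the bench; axes are the drawer's
- bolt_a: galvanised coach bolt, bystander, 23 x 120 x 23 mm, lying along the drawer's y in the divided-off compartment; origin near its middle underneath
- bolt_b: second galvanised coach bolt like it, beside it
- parliament_hinge: steel hinge lying open flat, bystander, about 100 x 114 x 12 mm, origin at its middle underneath
- padlock: brass padlock lying flat, bystander, 100 x 60 x 26 mm, origin under its body
- oil_can: red can, bystander, 60 mm diameter, 140 mm tall, origin under it
- screwdriver: screwdriver lying, bystander, origin underneath it
- jar: glass jar, bystander, 70 mm diameter, 100 mm tall, origin under it
There are look-alikes about, which are no part of the job. Of the things that look like the gate_handle, the smaller one is meant.

How it is judged:
On the way, in this order (a step that is already met when the one before it is completed fails the run):
1. the brass turn is at its anticlockwise end stop (value of joint turn above 1.42 rad), for 0.2 s.
2. the blue jaw is slid fully back, the turn still at its stop (value of joint turn above 1.42 rad and value of joint jaw above 0.028 m), for 0.2 s.
3. the gate handle is lifted clear of the jig (value of joint jaw above 0.028 m and z of gate_handle in the frame of jig above 0.045 m), for 0.1 s.
At the end, for the whole second after the job is handed in: The turn is within 0.08 rad of its anticlockwise stop, the jaw within 6 mm of fully open, and the gate handle stands at rest on both feet (underside within 4 mm of the green floor, tilt under 0.1 rad) with both feet inside the empty compartment of the drawer (all of step 2 and x of foot_a in the frame of drawer between -0.115 and 0.005 m and y of foot_a in the frame of drawer between -0.125 and 0.125 m and x of foot_b in the frame of drawer between -0.115 and 0.005 m and y of foot_b in the frame of drawer between -0.125 and 0.125 m and z of gate_handle in the frame of drawer between 0.003 and 0.01 m and angle between gate_handle's own z axis and vertical below 0.1 rad and linear speed of gate_handle below 0.02 m/s); the robot touches nothing.
It fails at once if another thing (bolts, hinge, padlock, can, jar, screwdriver) is moved by more than 25 mm (distance of any of bolt_a, bolt_b, parliament_hinge, padlock, oil_can, screwdriver, jar from where it was at the start of the episode above 0.025 m).
It fails at once if the gate handle is dropped or banged into the drawer (horizontal distance between gate_handle and drawer below 0.16 m and z of gate_handle in the frame of drawer below 0.02 m and linear speed of gate_handle above 0.3 m/s).
It also fails if it takes over 72 s, if anything falls off the work surface, if the arm or the gripper's body presses on something with over 40 N, if the wrist force passes 120 N, or if a joint passes its speed limit or range.

## Working session

There is one attempt and no reset: what is moved stays moved. The work goes in short steps, Python scripts to look and compute and a tool call to move; the robot and the scene stay as the last step left them, time stands still between calls to the robot, and variables do not carry over. Pictures are saved under pics/ and viewed, about 8 in all and at most 12, crops included, and the job is handed in when it is done.

Besides the shell and the picture viewer there is one more tool, called as a command line: name --pt "numbers of a row" for each row, then --argument value for the rest. jog_arm: Moves the arm, as the interface text tells. Its arguments: {"type":"object","properties":{"rows":{"type":"array","items":{"type":"array","items":{"type":"number"}}},"force":{"type":"number"}},"required":["rows"]}

```bash
ls; mkdir -p pics
python3 - <<'E'
from workcell import monitor, imaging, bot
import cv2,numpy as np
for n in("top","side"):
    im=imaging.read_camera(n); cv2.imwrite(f"pics/{n}0.png",im)
    cv2.imwrite(f"pics/{n}0b.png",cv2.resize(im,(800,600),interpolation=cv2.INTER_CUBIC))
    print(n,imaging.camera_params(n))
print(imaging.camera_params("wrist"))
print(monitor.read_state()); print(bot.pinch_z)
E
```

```text
pics
top {'fx': 401.9597951700007, 'fy': 401.9597951700007, 'cx': 251.04017551284036, 'cy': 190.43248988403457, 'T': array([[ 0.00334341, -0.99675366,  0.08044232,  0.41711376],
       [-0.99992618, -0.00239263,  0.01191291, -0.02169217],
       [-0.01168176, -0.08047621, -0.99668807,  1.40101059],
       [ 0.        ,  0.        ,  0.        ,  1.        ]])}
side {'fx': 405.44707366952025, 'fy': 405.44707366952025, 'cx': 254.9494635316843, 'cy': 188.41791989672757, 'T': array([[-0.99091431, -0.05554953,  0.12248706,  0.39746782],
       [-0.13260766,  0.5555527 , -0.82083884,  0.95003022],
       [-0.02245081, -0.82962368, -0.55787142,  0.71225573],
       [ 0.        ,  0.        ,  0.        ,  1.        ]])}
{'fx': 266.6529265204449, 'fy': 266.6529265204449, 'cx': 253.82304690136473, 'cy': 190.89976699861336, 'T_tool_cam': array([[ 1.11125466e-04, -2.59466660e-01,  9.65752059e-01,
        -1.43250463e-01],
       [ 9.99998923e-01, -1.38480935e-03, -4.87120063e-04,
        -3.30020835e-04],
       [ 1.46377390e-03,  9.65751073e-01,  2.59466227e-01,
        -6.50059830e-02],
       [ 0.00000000e+00,  0.00000000e+00,  0.00000000e+00,
         1.00000000e+00]])}
{'time': 0.1, 'q': array([ 1.20312041e+00,  2.64692887e-01,  1.60526316e+00,  3.25361662e-05,
        1.27368935e+00, -3.69027649e-02]), 'joint_vel': array([ 1.02937373e-04, -1.33854374e-03, -3.64359471e-03,  3.82094421e-04,
       -4.46301429e-05,  9.08289979e-05]), 'joint_torque': array([ 6.95734252e-04, -5.16703928e+01, -3.68594456e+01, -2.45939606e-05,
        6.20408086e-03, -8.60298627e-06]), 'tool_pos': array([0.21897558, 0.63778748, 0.23006247]), 'tcp_rot': array([ 0.25801723,  1.55560754, -0.26117808]), 'wrist_force': array([-0.18171743, -0.54189876,  0.17062016]), 'torque': array([ 0.03495138, -0.00141797,  0.04419303]), 'width': 1.0028530631916177}
0.0187
```

View pics/top0b.png

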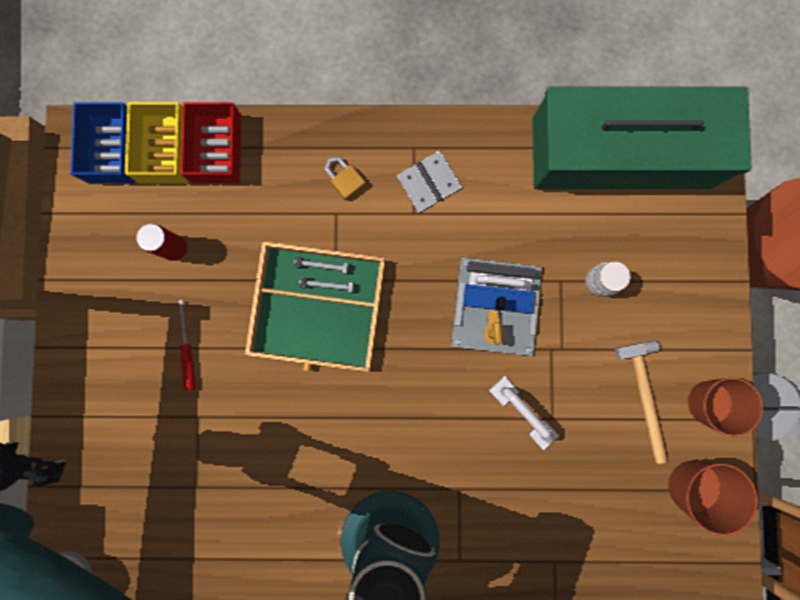

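View pics/side0b.png

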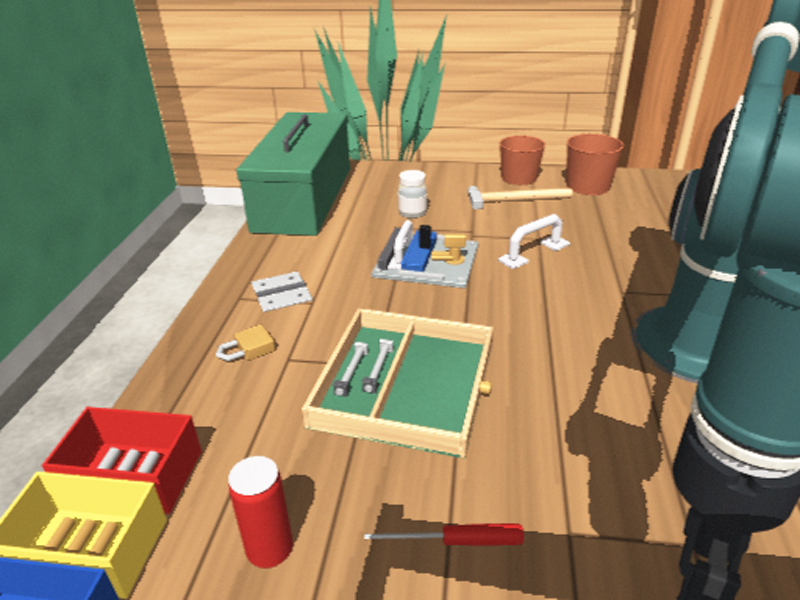

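The top view shows two bow handles: one clamped in the jig at about (500,282), and a longer loose one on the bench at about (525,412). The smaller, clamped one fits the description. The jig is around (497,305), with its fixed jaw up (jig +x ≈ world +x). The drawer is around (317,307), with the empty compartment on the near side. Next is one enlarged crop to confirm this and get the corners.

Run:
```python
import cv2,numpy as np
a=cv2.imread("pics/top0.png")
j=cv2.resize(a[150:250,280:365],None,fx=5,fy=5,interpolation=cv2.INTER_CUBIC)   # 425x500
d=cv2.resize(a[150:250,152:252],None,fx=3.7,fy=5,interpolation=cv2.INTER_CUBIC) # 370x500
cv2.imwrite("pics/crop1.png",np.hstack([j,d]))
```

```text
(no output)
```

View pics/crop1.png

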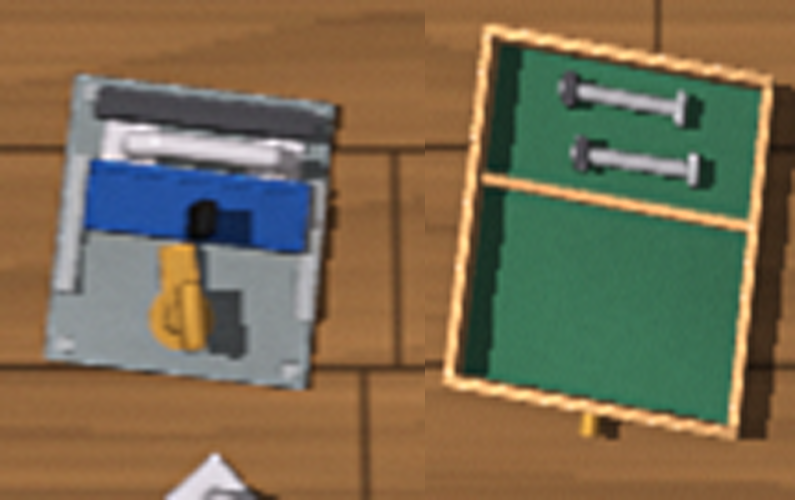

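The crop confirms it: the short handle stands between the dark fixed jaw and the blue jaw, with its bar around crop (210,150). The jig base corners, the drawer rim corners, and the brass turn with its finger bar, around (190,315), are all clear.

```bash
cat > h.py <<'E'
import numpy as np,cv2
from scipy.optimize import least_squares
from scipy.spatial.transform import Rotation as R
from workcell import monitor, imaging
P=imaging.camera_params("top")
def proj(w,p=P):
    T=p["T"]; c=(np.atleast_2d(w)-T[:3,3])@T[:3,:3]
    return np.c_[p["fx"]*c[:,0]/c[:,2]+p["cx"],p["fy"]*c[:,1]/c[:,2]+p["cy"]]
def back(uv,z,p=P):
    uv=np.atleast_2d(uv).astype(float); d=np.c_[(uv[:,0]-p["cx"])/p["fx"],(uv[:,1]-p["cy"])/p["fy"],np.ones(len(uv))]@p["T"][:3,:3].T
    o=p["T"][:3,3]; return o+d*((z-o[2])/d[:,2])[:,None]
def pose2w(s,pts):
    c,n=np.cos(s[2]),np.sin(s[2]); pts=np.atleast_2d(pts)
    return np.c_[s[0]+c*pts[:,0]-n*pts[:,1],s[1]+n*pts[:,0]+c*pts[:,1],pts[:,2]]
E
python3 - <<'E'
from h import *
def crop(p,jig): 
    p=np.array(p,float); return (p+.5)/5+[280,150]-.5 if jig else (p-[425,0]+.5)/[3.7,5]+[152,150]-.5
def fit(uv,hx,hy,z):
    m=np.array([[hx,hy,z],[hx,-hy,z],[-hx,-hy,z],[-hx,hy,z]])
    g=back(uv,z).mean(0)
    s=least_squares(lambda s:(proj(pose2w(s,m))-uv).ravel(),[g[0],g[1],0.])
    print("resid px",np.round(s.fun,1)); w=back(uv,z); print("sides",np.linalg.norm(w-np.roll(w,-1,0),axis=1).round(3)); return s.x
j=fit(crop([(78,75),(337,105),(308,388),(45,360)],1),.1,.09,.012)
d=fit(crop([(485,25),(772,78),(735,437),(443,380)],0),.125,.135,.042)
print("jig",j.round(4),"drawer",d.round(4))
for n,s,pt in[("turn",j,(-.061,0,.058)),("fin",j,(.0,0,.068)),("bar",j,(.051,0,.066)),("empty",d,(-.05,0,.006))]: 
    w=pose2w(s,pt)[0]; print(n,w.round(4),"reach",np.hypot(w[0],w[1]).round(3))
b=back(crop([(180,285),(197,348),(190,317)],1),.072); v=b[0]-b[1]; print("bar ctr",b[2],"turn angle",np.arctan2(v[1],v[0])-j[2])
b=back(crop([(180,245)],1),.027); print("tongue tip",b)
b=back(crop([(125,145),(293,160),(203,200)],1),[.074,.074,.086]if 0 else .074);print("bar ends",b)
b=back(crop([(203,208)],1),.086);print("fin top",b)
for pr in ["top"]:
  for n,pt in [("finT",(.0,0,.086)),("barT",(.051,0,.074)),("turnT",(-.061,0,.072))]: print(n,((proj(pose2w(j,pt))-[280,150]+.5)*5-.5).round(0))
E
```

```text
resid px [ 0.  -0.2 -0.2 -0.3 -0.1  0.5  0.3 -0. ]
sides [0.181 0.197 0.181 0.199]
resid px [-0.1 -0.8  0.4 -0.6 -0.   0.6 -0.2  0.8]
sides [0.268 0.246 0.27  0.245]
jig [ 0.5111 -0.2366 -0.114 ] drawer [ 0.5098  0.1635 -0.1361]
turn [ 0.4504 -0.2296  0.058 ] reach 0.506
fin [ 0.5111 -0.2366  0.068 ] reach 0.563
bar [ 0.5617 -0.2424  0.066 ] reach 0.612
empty [0.4602 0.1703 0.006 ] reach 0.491
bar ctr [ 0.45028072 -0.22545069  0.072     ] turn angle 0.368327791541299
tongue tip [[ 0.50053536 -0.22601692  0.027     ]]
bar ends [[ 0.56399494 -0.18326328  0.074     ]
 [ 0.5542374  -0.29423205  0.074     ]
 [ 0.52752652 -0.23449361  0.074     ]]
fin top [[ 0.52126958 -0.23251418  0.086     ]]
finT [[209. 224.]]
barT [[214. 149.]]
turnT [[196. 317.]]
```

```bash
cat >> h.py <<'E'
JIG=np.array([.5111,-.2366,-.114]); DRW=np.array([.5098,.1635,-.1361])
def goal(yaw):  # tool down, tool y axis at world angle yaw
    x=np.array([0,0,-1.]); y=np.array([np.cos(yaw),np.sin(yaw),0]); return np.c_[x,y,np.cross(x,y)]
def cur():
    s=monitor.read_state(); return s,s["tool_pos"],R.from_rotvec(s["tcp_rot"]).as_matrix()
def plan(*wps):
    s,p,M=cur(); print("t %.2f yaw %.3f p"%(s["time"],np.arctan2(M[1,1],M[0,1])),p.round(4),"q",s["q"].round(2),"w %.2f F"%s["width"],s["wrist_force"].round(1))
    for pos,yaw in wps: print(np.round(M.T@(np.array(pos)-p),4),np.round(R.from_matrix(M.T@goal(yaw)).as_rotvec(),4))
E
python3 - <<'E'
from h import *
# jaw axis perpendicular to bar: bar at jig yaw+.2
for y in (-.114+.2+np.pi/2,-.114+.2-np.pi/2):
    plan(((.50,.25,.23),y),((.4504,-.2296,.22),y))
E
```

```text
t 0.10 yaw 1.240 p [0.219  0.6378 0.2301] q [ 1.2   0.26  1.61  0.    1.27 -0.04] w 1.00 F [-0.2 -0.5  0.2]
[ 0.0006 -0.2755  0.3917] [-0.4168 -0.0005  0.002 ]
[ 0.0115 -0.7452  0.5006] [-0.4168 -0.0005  0.002 ]
t 0.10 yaw 1.240 p [0.219  0.6378 0.2301] q [ 1.2   0.26  1.61  0.    1.27 -0.04] w 1.00 F [-0.2 -0.5  0.2]
[ 0.0006 -0.2755  0.3917] [2.7248e+00 2.8000e-03 7.0000e-04]
[ 0.0115 -0.7452  0.5006] [2.7248e+00 2.8000e-03 7.0000e-04]
```

jog_arm --pt "0 -0.05 0.07 0.15 0 0 70" --pt "0 -0.1 0.14 0.3 0 0 40" --pt "0 -0.14 0.2 0.45 0 0 40" --pt "0 -0.18 0.27 0.6 0 0 40" --pt "0 -0.22 0.33 0.75 0 0 40" --pt "0 -0.275 0.39 0.9 0 0 40" --pt "0 -0.275 0.39 1.05 0 0 40" --pt "0 -0.34 0.4 1.2 0 0 40" --pt "0 -0.39 0.415 1.35 0 0 40" --pt "0 -0.44 0.43 1.5 0 0 40" --pt "0 -0.49 0.44 1.65 0 0 40" --pt "0 -0.54 0.45 1.8 0 0 40" --pt "0 -0.59 0.46 1.95 0 0 40" --pt "0 -0.64 0.475 2.1 0 0 40" --pt "0 -0.69 0.49 2.25 0 0 40" --pt "0 -0.73 0.5 2.4 0 0 40" --pt "0.0115 -0.745 0.5 2.55 0 0 40" --pt "0.0115 -0.745 0.5 2.7 0 0 40" --pt "0.0115 -0.745 0.5 2.725 0 0 40" --pt "0.0115 -0.745 0.5 2.725 0 0 40"

```text
time: 2.1
tool_pos: [0.4487, -0.2335, 0.2192]
tcp_rot: [2.177, 0.084, -2.182]
wrist_force: [0.4, 0.7, -0.6]
width: 0.403
```

jog_arm --pt "0 0 0 0 0 0 40" --pt "0 0 0 0 0 0 40"

```text
time: 2.3
tool_pos: [0.4484, -0.2329, 0.2187]
tcp_rot: [2.176, 0.085, -2.183]
wrist_force: [0.5, 0.7, -0.1]
width: 0.399
```

```bash
cat >> h.py <<'E'
W=imaging.camera_params("wrist")
def wristP(p,M):
    T=np.eye(4); T[:3,:3]=M; T[:3,3]=p; d=dict(W); d["T"]=T@W["T_tool_cam"]; return d
E
python3 - <<'E'
from h import *
s,p,M=cur(); im=imaging.read_camera("wrist"); np.savez("w1.npz",p=p,M=M); plan()
Q=wristP(p,M); cv2.imwrite("pics/w1raw.png",im); big=cv2.resize(im,(800,600),interpolation=cv2.INTER_CUBIC)
for n,pt in [("turn",(-.061,0,.072)),("fin",(.01,0,.086)),("bar",(.051,0,.074)),("c",(.1,.09,.012)),("c",(.1,-.09,.012)),("c",(-.1,.09,.012)),("c",(-.1,-.09,.012))]:
    u=proj(pose2w(JIG,pt),Q)[0]; print(n,u.round(1),(u*800/512).round(0)); cv2.drawMarker(big,tuple(int(i) for i in u*800/512),(255,0,255),0,14,1)
cv2.imwrite("pics/w1.png",big)
E
```

```text
t 2.35 yaw -1.490 p [ 0.4486 -0.2324  0.2189] q [-0.52 -0.05  1.97 -0.    1.22  0.97] w 0.40 F [-0.3  0.7 -0. ]
turn [250.4 178.1] [391. 278.]
fin [263.7 112.4] [412. 176.]
bar [271.5  70.6] [424. 110.]
c [200.7  18.8] [314.  29.]
c [350.5  51.7] [548.  81.]
c [179.8 183.8] [281. 287.]
c [309.4 208. ] [483. 325.]
```

View pics/w1.png

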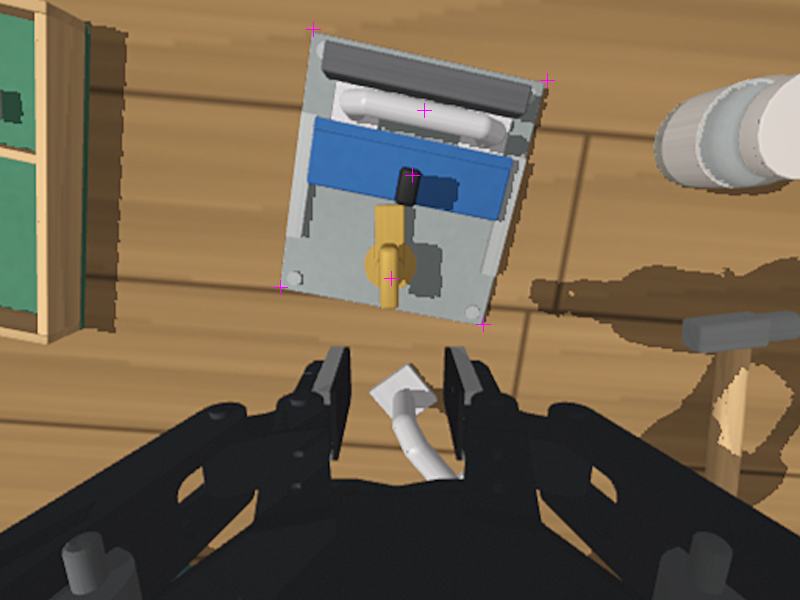

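The wrist view agrees with the jig pose from the top camera to within about 3 px at all four corners. The finger bar's top face is centred around (389,275) and runs straight up the image. The fin's top is centred around (410,187).

Run:
```python
from h import *
f=np.load("w1.npz"); Q=wristP(f["p"],f["M"])
def tojig(w): c,n=np.cos(JIG[2]),np.sin(JIG[2]); d=w[:2]-JIG[:2]; return np.round([c*d[0]+n*d[1],-n*d[0]+c*d[1]],4)
for n,uv,z in[("turn",(388.5,275),.072),("fin",(410,187),.086),("handle bar ctr",(422,115),.074),("corner++",(316,33),.012),("corner--",(483,325),.012)]:
    w=back(np.array(uv)*.64,z,Q)[0]; print(n,w.round(4),tojig(w))
plan(((.4504,-.2296,.10),-1.49),((.4504,-.2296,.04),-1.49))
```

```text
turn [ 0.4527 -0.2276  0.072 ] [-0.0591  0.0023]
fin [ 0.514 -0.237  0.086] [ 0.0029 -0.0001]
handle bar ctr [ 0.5589 -0.2412  0.074 ] [0.048  0.0008]
corner++ [ 0.6184 -0.1604  0.012 ] [0.098  0.0879]
corner-- [ 0.4015 -0.3143  0.012 ] [-0.1001 -0.0896]
t 2.35 yaw -1.490 p [ 0.4486 -0.2324  0.2189] q [-0.52 -0.05  1.97 -0.    1.22  0.97] w 0.40 F [-0.3  0.7 -0. ]
[ 0.1189 -0.003  -0.0023] [ 0.0004  0.0029 -0.0022]
[ 0.1789 -0.0031 -0.0025] [ 0.0004  0.0029 -0.0022]
```

jog_arm --pt "0.04 -0.003 -0.0023 0 0.003 -0.002 50" --pt "0.08 -0.003 -0.0023 0 0.003 -0.002 50" --pt "0.12 -0.003 -0.0023 0 0.003 -0.002 50" --pt "0.15 -0.003 -0.0025 0 0.003 -0.002 50" --pt "0.17 -0.003 -0.0025 0 0.003 -0.002 50" --pt "0.179 -0.003 -0.0025 0 0.003 -0.002 50" --pt "0.179 -0.003 -0.0025 0 0.003 -0.002 50" --pt "0.179 -0.003 -0.0025 0 0.003 -0.002 50"

```text
time: 3.15
tool_pos: [0.4514, -0.2295, 0.041]
tcp_rot: [2.181, 0.089, -2.177]
wrist_force: [-0.1, -0.8, 0.1]
width: 0.503
```

jog_arm --pt "0 0 0 0 0 0 10" --pt "0 0 0 0 0 0 5" --pt "0 0 0 0 0 0 5" --pt "0 0 0 0 0 0 5" --pt "0 0 0 0 0 0 5" --pt "0 0 0 0 0 0 5" --force 50

```text
time: 3.75
tool_pos: [0.4524, -0.2274, 0.043]
tcp_rot: [2.185, 0.091, -2.178]
wrist_force: [0.9, 11.1, 8.6]
width: 0.225
```

Run:
```python
from h import *
im=imaging.read_camera("wrist"); plan(); cv2.imwrite("pics/w2.png",cv2.resize(im[60:330,120:400],(800,771))[0:600])
```

```text
t 3.80 yaw -1.490 p [ 0.4524 -0.2274  0.043 ] q [-0.52  0.15  2.13  0.01  0.87  0.97] w 0.22 F [-1.   9.7  8.2]
```

View pics/w2.png

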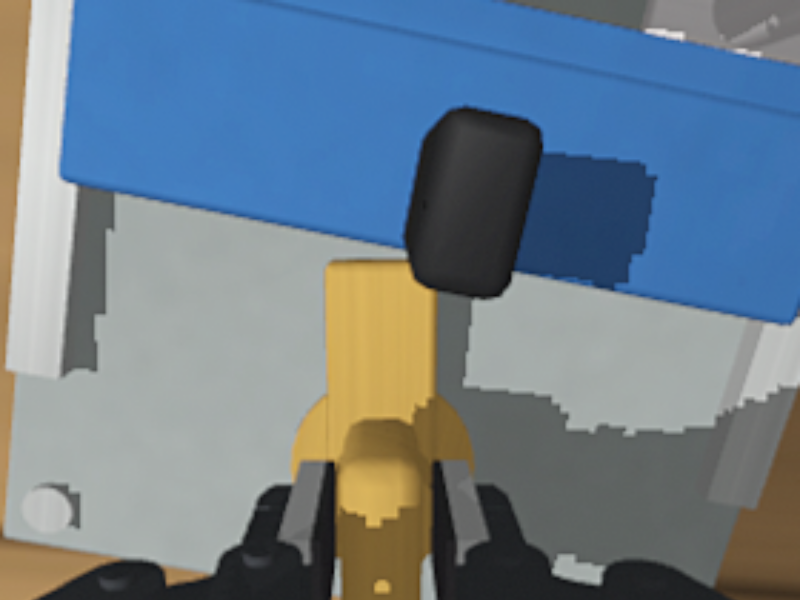

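The pads sit on both sides of the finger bar, around (385,500) in the crop. The small side force matches the 2 mm offset the wrist view suggested. Turning now.

jog_arm --pt "0 0 0 -0.1 0 0 5" --pt "0 0 0 -0.2 0 0 5" --pt "0 0 0 -0.3 0 0 5" --pt "0 0 0 -0.4 0 0 5" --pt "0 0 0 -0.5 0 0 5" --pt "0 0 0 -0.6 0 0 5" --pt "0 0 0 -0.7 0 0 5" --pt "0 0 0 -0.8 0 0 5" --pt "0 0 0 -0.9 0 0 5" --pt "0 0 0 -1.0 0 0 5" --pt "0 0 0 -1.0 0 0 5"

```text
time: 4.9
tool_pos: [0.4508, -0.2248, 0.0431]
tcp_rot: [1.565, 0.943, -1.558]
wrist_force: [-3.6, 8.9, 2.2]
width: 0.22
```

jog_arm --pt "0 0 0 -0.08 0 0 5" --pt "0 0 0 -0.16 0 0 5" --pt "0 0 0 -0.24 0 0 5" --pt "0 0 0 -0.3 0 0 5" --pt "0 0 0 -0.34 0 0 5" --pt "0 0 0 -0.36 0 0 5" --pt "0 0 0 -0.36 0 0 5" --pt "0 0 0 -0.36 0 0 5"

```text
time: 5.7
tool_pos: [0.4499, -0.2243, 0.0432]
tcp_rot: [1.31, 1.153, -1.302]
wrist_force: [-4.5, 2.9, 0.8]
width: 0.219
```

Run:
```python
from h import *
s=monitor.read_state(); print(s["torque"]); plan()
```

```text
[ 0.45575464  0.89724368 -0.347085  ]
t 5.70 yaw -0.130 p [ 0.4499 -0.2243  0.0432] q [-0.52  0.14  2.13  0.01  0.87 -0.39] w 0.22 F [-4.5  2.9  0.8]
```

Turn is at 1.5+ by tool yaw (world bar angle 1.44 + 0.114 = 1.555, torque −0.35 N m against the stop). Releasing and lifting.

jog_arm --pt "0 0 0 0 0 0 45" --pt "0 0 0 0 0 0 45" --pt "0 0 0 0 0 0 45" --pt "0 0 0 0 0 0 45" --pt "-0.03 0 0 0 0 0 45" --pt "-0.07 0 0 0 0 0 45" --pt "-0.11 0 0 0 0 0 45" --pt "-0.15 0 0 0 0 0 45" --pt "-0.15 0 0 0 0 0 45"

```text
time: 6.6
tool_pos: [0.4546, -0.2282, 0.2007]
tcp_rot: [1.311, 1.139, -1.296]
wrist_force: [0.2, 0.1, 0.2]
width: 0.451
```

Run:
```python
from h import *
Q=wristP(np.array([.4524,-.2274,.043]),goal(-1.49))
w=back(np.array((478,200))/800*280+[120,60],.086,Q)[0]; c,n=np.cos(JIG[2]),np.sin(JIG[2]); d=w[:2]-JIG[:2]; print("fin top",w,c*d[0]+n*d[1],-n*d[0]+c*d[1])
t=pose2w(JIG,(.006,0.001,.05))[0]; print(t)
plan((t+[0,0,.07],-.114-np.pi/2),(t,-.114-np.pi/2))
im=imaging.read_camera("top"); cv2.imwrite("pics/t2.png",cv2.resize(im[150:250,280:365],None,fx=6,fy=6,interpolation=cv2.INTER_CUBIC))
```

```text
fin top [ 0.51433409 -0.23497175  0.086     ] 0.0030278757605506604 0.001985565873403962
[ 0.51717481 -0.23628901  0.05      ]
t 6.60 yaw -0.130 p [ 0.4546 -0.2282  0.2007] q [-0.52 -0.04  1.99  0.01  1.18 -0.39] w 0.45 F [0.2 0.1 0.2]
[0.0813 0.0623 0.0002] [ 1.5547 -0.0102 -0.0055]
[0.1513 0.0616 0.0004] [ 1.5547 -0.0102 -0.0055]
```

View pics/t2.png

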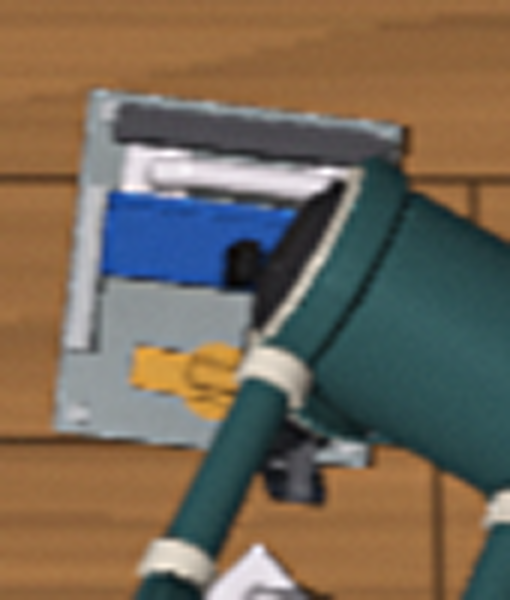

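The tongue now points along jig +y: tip at (135,365), hub at (213,378). Moving to the fin.

jog_arm --pt "0 0.01 0 0.15 0 0 50" --pt "0 0.03 0 0.3 0 0 50" --pt "0 0.05 0 0.45 0 0 50" --pt "0 0.062 0 0.6 0 0 50" --pt "0 0.062 0 0.75 0 0 50" --pt "0 0.062 0 0.9 0 0 50" --pt "0 0.062 0 1.05 -0.01 -0.005 50" --pt "0 0.062 0 1.2 -0.01 -0.005 50" --pt "0.02 0.062 0 1.35 -0.01 -0.005 50" --pt "0.04 0.062 0 1.5 -0.01 -0.005 50" --pt "0.06 0.062 0 1.555 -0.01 -0.005 50" --pt "0.08 0.062 0 1.555 -0.01 -0.005 50" --pt "0.1 0.062 0 1.555 -0.01 -0.005 50" --pt "0.12 0.062 0 1.555 -0.01 -0.005 50" --pt "0.14 0.0615 0 1.555 -0.01 -0.005 50" --pt "0.151 0.0615 0 1.555 -0.01 -0.005 50" --pt "0.151 0.0615 0 1.555 -0.01 -0.005 50"

```text
time: 8.35
tool_pos: [0.5126, -0.2334, 0.0439]
tcp_rot: [-2.151, 0.119, 2.17]
wrist_force: [0.9, -0.3, 0.1]
width: 0.5
```

jog_arm --pt "0 0 0 0 0 0 10" --pt "0 0 0 0 0 0 5" --pt "0 0 0 0 0 0 5" --pt "0 0 0 0 0 0 5" --pt "0 0 0 0 0 0 5" --pt "0 0 0 0 0 0 5" --force 50

```text
time: 8.95
tool_pos: [0.5128, -0.2344, 0.0445]
tcp_rot: [-2.152, 0.121, 2.17]
wrist_force: [-2.1, -5.2, -2.0]
width: 0.159
```

Run:
```python
from h import *
s,p,M=cur(); c,n=np.cos(JIG[2]),np.sin(JIG[2])
b=np.array([c*-.036,n*-.036,0]); plan((p+b,-.114-np.pi/2))
```

```text
t 8.95 yaw -1.685 p [ 0.5128 -0.2344  0.0445] q [-0.47  0.25  2.   -0.    0.9   1.21] w 0.16 F [-2.1 -5.2 -2. ]
[0.0003 0.     0.036 ] [-0.0002  0.0084  0.0022]
```

The fin is pinched at 13.5 mm as expected, but the earlier turn grip read 18.7 mm on a 14 mm bar. The bar may have sat about 0.2 rad off in the pads, so the turn could be short of its stop. I'll check before sliding the jaw, because the step order matters.

jog_arm --pt "0 0 0 0 0 0 45" --pt "0 0 0 0 0 0 45" --pt "0 0 0 0 0 0 45" --pt "-0.03 0 0 0 0 0 45" --pt "-0.07 0 0 0 0 0 45" --pt "-0.11 0 0.0 0 0 0 45" --pt "-0.15 0 0.03 0 0 0 45" --pt "-0.175 0 0.065 0 0 0 45" --pt "-0.175 0 0.065 0 0 0 45" --pt "-0.175 0 0.065 0 0 0 45"

```text
time: 9.95
tool_pos: [0.45, -0.2276, 0.2212]
tcp_rot: [-2.156, 0.122, 2.167]
wrist_force: [0.4, 0.2, -0.1]
width: 0.445
```

Run:
```python
from h import *
s,p,M=cur(); im=imaging.read_camera("wrist"); np.savez("w3.npz",p=p,M=M); plan(); Q=wristP(p,M)
cv2.imwrite("pics/w3raw.png",im)
u0,v0,k=170,90,4
big=cv2.resize(im[v0:v0+150,u0:u0+200],None,fx=k,fy=k,interpolation=cv2.INTER_CUBIC)
def dr(pts,col):
    u=(proj(pose2w(JIG,pts),Q)-[u0,v0]+.5)*k; cv2.polylines(big,[u.astype(int).reshape(-1,1,2)],False,col,1)
for a,col in[(1.5,(0,0,255)),(1.3,(255,0,255))]:
    o=np.array([-.061,0,.027]); L=.05*np.array([np.cos(a),np.sin(a),0]); dr(np.array([o,o+L]),col)
dr([(-.1,.09,.012),(-.1,-.09,.012)],(0,255,0))
cv2.imwrite("pics/w3.png",big)
```

```text
t 10.00 yaw -1.685 p [ 0.4498 -0.2273  0.2198] q [-0.52 -0.05  1.97 -0.    1.23  1.17] w 0.45 F [-0.2  0.2  0.4]
```

View pics/w3.png

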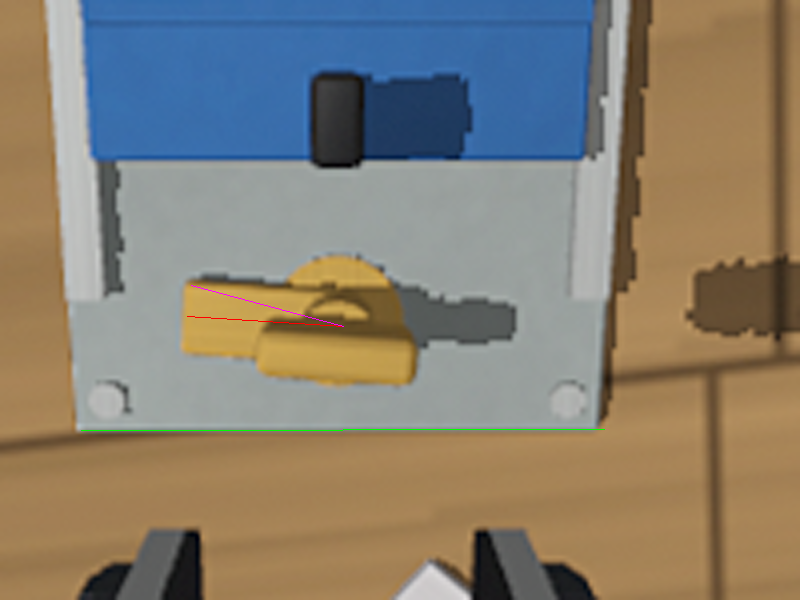

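The tongue's tip edge runs (184,283)–(183,353), so its middle matches the projected 1.5 rad line in red. The turn is at its stop. Back to the fin.

jog_arm --pt "0.02 0 -0.04 0 0 0 45" --pt "0.05 0 -0.065 0 0 0 45" --pt "0.09 0 -0.065 0 0 0 45" --pt "0.12 0 -0.065 0 0 0 45" --pt "0.15 0 -0.065 0 0 0 45" --pt "0.175 0 -0.065 0 0 0 45" --pt "0.175 0 -0.065 0 0 0 45" --pt "0.175 0 -0.065 0 0 0 5" --pt "0.175 0 -0.065 0 0 0 5" --pt "0.175 0 -0.065 0 0 0 5" --pt "0.175 0 -0.065 0 0 0 5" --pt "0.175 0 -0.065 0 0 0 5" --pt "0.175 0 -0.065 0 0 0 5" --force 50

```text
time: 11.3
tool_pos: [0.5136, -0.2345, 0.0447]
tcp_rot: [-2.155, 0.121, 2.168]
wrist_force: [1.7, -3.3, -7.1]
width: 0.158
```

jog_arm --pt "0 0 0.004 0 0 0 5" --pt "0 0 0.008 0 0 0 5" --pt "0 0 0.012 0 0 0 5" --pt "0 0 0.016 0 0 0 5" --pt "0 0 0.02 0 0 0 5" --pt "0 0 0.024 0 0 0 5" --pt "0 0 0.028 0 0 0 5" --pt "0 0 0.031 0 0 0 5" --pt "0 0 0.033 0 0 0 5" --pt "0 0 0.035 0 0 0 5" --pt "0 0 0.036 0 0 0 5" --pt "0 0 0.036 0 0 0 5" --pt "0 0 0.036 0 0 0 5" --pt "0 0 0.036 0 0 0 5"

```text
time: 12.7
tool_pos: [0.4801, -0.2307, 0.0448]
tcp_rot: [-2.16, 0.123, 2.163]
wrist_force: [10.7, -3.8, -19.6]
width: 0.157
```

jog_arm --pt "0 0 0 0 0 0 45" --pt "0 0 0 0 0 0 45" --pt "0 0 0 0 0 0 45" --pt "-0.03 0 0 0 0 0 45" --pt "-0.07 0 0 0 0 0 45" --pt "-0.11 0 0.0 0 0 0 45" --pt "-0.15 0 0.0 0 0 0 45" --pt "-0.175 0 0.0 0 0 0 45" --pt "-0.175 0 0 0 0 0 45" --pt "-0.175 0 0 0 0 0 45"

```text
time: 13.7
tool_pos: [0.4806, -0.2311, 0.2211]
tcp_rot: [-2.163, 0.124, 2.162]
wrist_force: [-0.3, -0.5, -0.9]
width: 0.452
```

Run:
```python
from h import *
s,p,M=cur(); im=imaging.read_camera("wrist"); np.savez("w4.npz",p=p,M=M); Q=wristP(p,M)
big=cv2.resize(im,(800,600),interpolation=cv2.INTER_CUBIC)
for pt in [(.051,0,.074),(.051,.05,.074),(.051,-.05,.074),(-.034,.0,.035),(-.034,.075,.035),(0,.075,.035)]:
    u=proj(pose2w(JIG,pt),Q)[0]*800/512; print(pt,u.round(0)); cv2.drawMarker(big,tuple(int(i) for i in u),(255,0,255),0,10,1)
cv2.imwrite("pics/w4.png",big)
t=pose2w(JIG,(.051,0,.047))[0]; print(t); plan((t+[0,0,.09],-.114),(t,-.114))
```

```text
(0.051, 0, 0.074) [399. 162.]
(0.051, 0.05, 0.074) [323. 162.]
(0.051, -0.05, 0.074) [474. 161.]
(-0.034, 0.0, 0.035) [399. 275.]
(-0.034, 0.075, 0.035) [306. 276.]
(0, 0.075, 0.035) [303. 233.]
[ 0.56176896 -0.24240142  0.047     ]
t 13.75 yaw -1.686 p [ 0.4798 -0.2307  0.2195] q [-0.5   0.    1.92  0.    1.22  1.19] w 0.45 F [ 0.2  0.3 -0.2]
[ 0.0823  0.0024 -0.083 ] [-1.5715e+00  5.0000e-04  2.9000e-03]
[ 0.1723  0.0025 -0.0832] [-1.5715e+00  5.0000e-04  2.9000e-03]
```

View pics/w4.png

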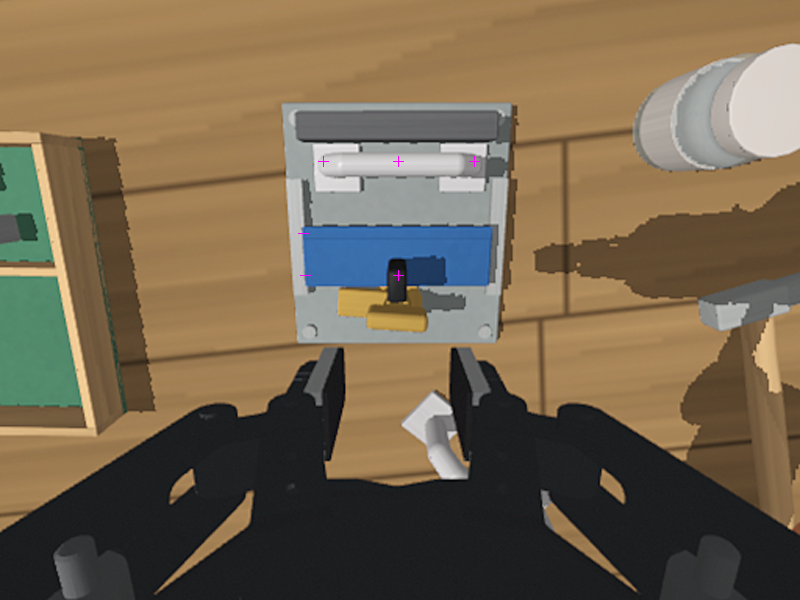

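The jaw is back, with its rear edge around v=286 and both foot plates uncovered. The handle bar's centre, around (400,163), sits on the predicted marker at (399,162). Moving to grasp it.

jog_arm --pt "0 0.0024 -0.03 -0.15 0 0 50" --pt "0 0.0024 -0.06 -0.3 0 0 50" --pt "0 0.0024 -0.083 -0.45 0 0 50" --pt "0 0.0024 -0.083 -0.6 0 0 50" --pt "0 0.0024 -0.083 -0.75 0 0 50" --pt "0 0.0024 -0.083 -0.9 0 0 50" --pt "0 0.0024 -0.083 -1.05 0 0 50" --pt "0 0.0024 -0.083 -1.2 0 0 50" --pt "0.02 0.0024 -0.083 -1.35 0 0 50" --pt "0.04 0.0024 -0.083 -1.5 0 0.003 50" --pt "0.06 0.0024 -0.083 -1.571 0 0.003 50" --pt "0.082 0.0024 -0.083 -1.571 0 0.003 50" --pt "0.082 0.0024 -0.083 -1.571 0 0.003 50" --pt "0.082 0.0024 -0.083 -1.571 0 0.003 50"

```text
time: 15.15
tool_pos: [0.5604, -0.2418, 0.1355]
tcp_rot: [1.292, 1.157, -1.296]
wrist_force: [0.0, -0.9, 0.1]
width: 0.502
```

Run:
```python
from h import *
t=pose2w(JIG,(.0505,0,.048))[0]; plan((t,-.114))
```

```text
t 15.15 yaw -0.115 p [ 0.5604 -0.2418  0.1355] q [-0.45  0.22  1.84 -0.    1.08 -0.33] w 0.50 F [ 0.  -0.9  0.1]
[0.0875 0.0013 0.0006] [-0.0007 -0.001   0.0042]
```

jog_arm --pt "0.03 0.001 0 0 0 0.003 50" --pt "0.06 0.001 0 0 0 0.003 50" --pt "0.08 0.001 0 0 0 0.003 50" --pt "0.0875 0.001 0 0 0 0.003 50" --pt "0.0875 0.001 0 0 0 0.003 50" --pt "0.0875 0.001 0 0 0 0.003 50" --pt "0.0875 0.001 0 0 0 0.003 25" --pt "0.0875 0.001 0 0 0 0.003 10" --pt "0.0875 0.001 0 0 0 0.003 5" --pt "0.0875 0.001 0 0 0 0.003 5" --pt "0.0875 0.001 0 0 0 0.003 5" --pt "0.0875 0.001 0 0 0 0.003 5" --pt "0.0875 0.001 0 0 0 0.003 5" --force 60

```text
time: 16.45
tool_pos: [0.5619, -0.2423, 0.0497]
tcp_rot: [1.294, 1.152, -1.292]
wrist_force: [-1.7, 0.8, 5.9]
width: 0.161
```

jog_arm --pt "-0.01 0 0 0 0 0 5" --pt "-0.02 0 0 0 0 0 5" --pt "-0.035 0 0 0 0 0 5" --pt "-0.06 0 0 0 0 0 5" --pt "-0.09 0 0 0 0 0 5" --pt "-0.12 0 0 0 0 0 5" --pt "-0.14 0 0 0 0 0 5" --pt "-0.14 0 0 0 0 0 5" --pt "-0.14 0 0 0 0 0 5"

```text
time: 17.35
tool_pos: [0.5619, -0.2423, 0.1904]
tcp_rot: [1.294, 1.151, -1.292]
wrist_force: [-0.0, 0.4, -3.0]
width: 0.159
```

Run:
```python
from h import *
s,p,M=cur(); im=imaging.read_camera("side"); Q=imaging.camera_params("side")
print("torque",s["torque"])
# foot undersides expected: 54 mm below pinch centre (TCP z + .019)
cv2.imwrite("pics/s2.png",cv2.resize(im[90:230,200:340],(600,600),interpolation=cv2.INTER_CUBIC))
t=pose2w(DRW,(-.055,0,.0))[0]; print(t)
plan((t+[0,0,.19],-.1361),(t+[0,0,.08],-.1361))
```

```text
torque [0.00262472 0.00930824 0.04231805]
[0.4553086  0.17096241 0.        ]
t 17.40 yaw -0.115 p [ 0.5611 -0.2419  0.1889] q [-0.45  0.17  1.79  0.    1.18 -0.33] w 0.17 F [ 0.9  1.  -3. ]
[-0.0008 -0.1523 -0.398 ] [ 0.0215 -0.0006  0.0005]
[ 0.1092 -0.1522 -0.398 ] [ 0.0215 -0.0006  0.0005]
```

View pics/s2.png

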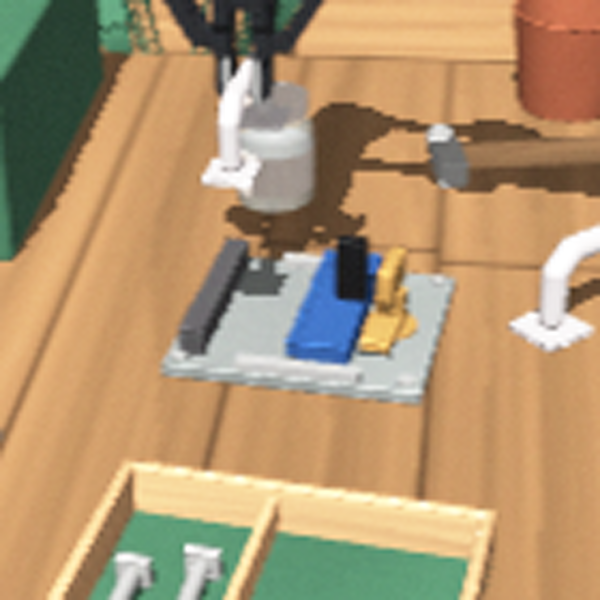

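The handle hangs level from the gripper at (230,130), with the jaw and turn open. The wrist force shows about 3 N (≈0.3 kg). Moving it over the drawer to empty_side, with the bar along drawer y.

jog_arm --pt "0 -0.006 -0.015 0 0 0 5" --pt "0 -0.014 -0.038 0 0 0 5" --pt "0 -0.023 -0.062 0 0 0 5" --pt "0 -0.032 -0.087 0 0 0 5" --pt "0 -0.041 -0.112 0.01 0 0 5" --pt "0 -0.05 -0.137 0.01 0 0 5" --pt "0 -0.06 -0.162 0.01 0 0 5" --pt "0 -0.069 -0.187 0.02 0 0 5" --pt "0 -0.078 -0.212 0.02 0 0 5" --pt "0 -0.088 -0.237 0.02 0 0 5" --pt "0 -0.097 -0.262 0.02 0 0 5" --pt "0 -0.106 -0.287 0.02 0 0 5" --pt "0 -0.115 -0.312 0.0215 0 0 5" --pt "0 -0.124 -0.337 0.0215 0 0 5" --pt "0 -0.134 -0.36 0.0215 0 0 5" --pt "0 -0.141 -0.38 0.0215 0 0 5" --pt "0 -0.147 -0.392 0.0215 0 0 5" --pt "0 -0.147 -0.397 0.0215 0 0 5" --pt "0 -0.147 -0.397 0.0215 0 0 5" --pt "0 -0.147 -0.397 0.0215 0 0 5"

```text
time: 19.4
tool_pos: [0.4604, 0.1688, 0.1889]
tcp_rot: [1.308, 1.142, -1.31]
wrist_force: [0.7, 0.3, -2.0]
width: 0.164
```

Run:
```python
from h import *
t=pose2w(DRW,(-.05,0,.0))[0]; print(t)
plan((t+[0,0,.044],-.1361))
im=imaging.read_camera("side"); cv2.imwrite("pics/s3.png",cv2.resize(im[140:300,180:340],(600,600),interpolation=cv2.INTER_CUBIC))
```

```text
[0.46026237 0.17028401 0.        ]
t 19.40 yaw -0.136 p [0.4604 0.1688 0.1889] q [ 0.3  -0.06  2.04  0.    1.16  0.44] w 0.16 F [ 0.7  0.3 -2. ]
[ 0.1449 -0.0002 -0.0015] [-0.0002  0.0001  0.0009]
```

View pics/s3.png

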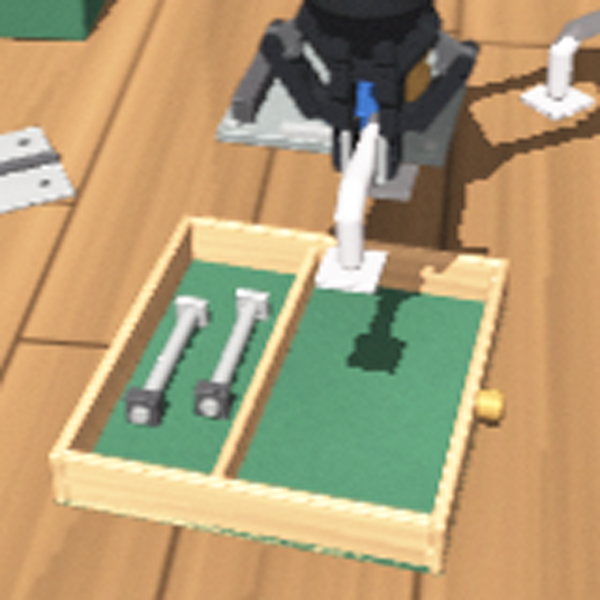

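The handle is above the empty compartment, parallel to the divider; its shadow falls on the green floor at (378,345). Lowering slowly.

jog_arm --pt "0.012 0 -0.0015 0 0 0 5" --pt "0.027 0 -0.0015 0 0 0 5" --pt "0.042 0 -0.0015 0 0 0 5" --pt "0.057 0 -0.0015 0 0 0 5" --pt "0.072 0 -0.0015 0 0 0 5" --pt "0.087 0 -0.0015 0 0 0 5" --pt "0.1 0 -0.0015 0 0 0 5" --pt "0.11 0 -0.0015 0 0 0 5" --pt "0.118 0 -0.0015 0 0 0 5" --pt "0.124 0 -0.0015 0 0 0 5" --pt "0.128 0 -0.0015 0 0 0 5" --pt "0.132 0 -0.0015 0 0 0 5" --pt "0.134 0 -0.0015 0 0 0 5" --pt "0.136 0 -0.0015 0 0 0 5" --pt "0.137 0 -0.0015 0 0 0 5" --pt "0.137 0 -0.0015 0 0 0 5"

```text
time: 21.05
tool_pos: [0.4607, 0.1702, 0.0521]
tcp_rot: [1.309, 1.142, -1.31]
wrist_force: [-0.7, 0.2, -2.2]
width: 0.161
```

jog_arm --pt "0.002 0 0 0 0 0 5" --pt "0.004 0 0 0 0 0 5" --pt "0.006 0 0 0 0 0 5" --pt "0.007 0 0 0 0 0 5" --pt "0.007 0 0 0 0 0 5"

```text
time: 21.55
tool_pos: [0.4605, 0.1701, 0.0448]
tcp_rot: [1.309, 1.142, -1.31]
wrist_force: [0.2, 1.2, -2.5]
width: 0.166
```

Not yet in contact (still −2.5 N). Another couple of millimetres.

jog_arm --pt "0.001 0 0 0 0 0 5" --pt "0.002 0 0 0 0 0 5" --pt "0.002 0 0 0 0 0 5" --pt "0.002 0 0 0 0 0 5"

```text
time: 21.95
tool_pos: [0.4607, 0.1701, 0.0438]
tcp_rot: [1.309, 1.142, -1.31]
wrist_force: [-2.3, -1.9, 4.9]
width: 0.162
```

In contact (+4.9 N upward). Releasing, then rising.

jog_arm --pt "0 0 0 0 0 0 20" --pt "0 0 0 0 0 0 25" --pt "0 0 0 0 0 0 35" --pt "0 0 0 0 0 0 50" --pt "0 0 0 0 0 0 50" --pt "0 0 0 0 0 0 50" --pt "-0.015 0 0 0 0 0 50" --pt "-0.04 0 0 0 0 0 50" --pt "-0.08 0 0 0 0 0 50" --pt "-0.12 0 0 0 0 0 50" --pt "-0.16 0 0 0 0 0 50" --pt "-0.2 0 0 0 0 0 50" --pt "-0.2 0 0 0 0 0 50" --pt "-0.2 0 0 0 0 0 50"

```text
time: 23.35
tool_pos: [0.4617, 0.1704, 0.2453]
tcp_rot: [1.311, 1.141, -1.307]
wrist_force: [0.2, -0.9, -0.1]
width: 0.501
```

Run:
```python
from h import *
a=imaging.read_camera("side"); b=imaging.read_camera("top"); plan()
A=cv2.resize(a[110:300,180:350],(500,560),interpolation=cv2.INTER_CUBIC)
B=cv2.resize(b[140:250,150:250],(300,330),interpolation=cv2.INTER_CUBIC); B=cv2.copyMakeBorder(B,0,230,0,0,cv2.BORDER_CONSTANT)
cv2.imwrite("pics/end.png",np.hstack([A,B]))
Q=imaging.camera_params("side")
for pt in[(-.05,.068,.006),(-.05,-.05,.068),(-.05,.05,.068)]: u=proj(pose2w(DRW,pt),Q)[0]; print(pt,((u-[180,110])*[500/170,560/190]).round(0))
```

```text
t 23.45 yaw -0.137 p [0.46   0.1698 0.2424] q [ 0.3  -0.1   1.97  0.    1.27  0.44] w 0.50 F [ 0.1 -0.7 -0.6]
(-0.05, 0.068, 0.006) [267. 456.]
(-0.05, -0.05, 0.068) [299. 312.]
(-0.05, 0.05, 0.068) [273. 385.]
```

View pics/end.png

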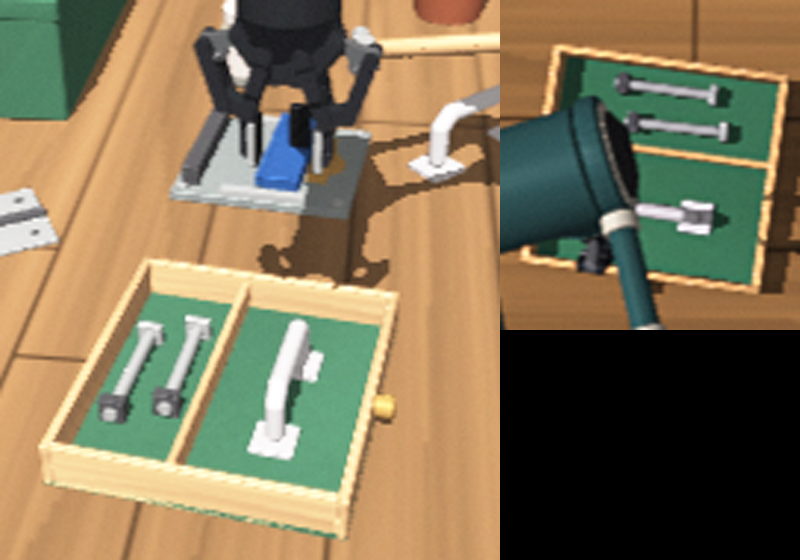

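The handle stands on both feet in the middle of the empty compartment. Its near foot, around (274,440), and its bar match the predicted positions. The bolts lie as before and the robot is clear, so I'm handing in.

```bash
python3 -c "
from workcell import finish_job
print(finish_job())"
```

```text
the job is handed in; nothing more can be done
None
```

The gate handle is out of the jig and standing on its two feet in the middle of the drawer's empty compartment. The turn and jaw are left open. I handed the job in at about 23.5 s of the 72 s; `finish_job()` reported no verdict.

- **Turn:** the wrist picture showed its tongue on the line I projected for 1.5 rad, the end stop. The turn grip had read 18.7 mm on a 14 mm bar, so I checked this before sliding the jaw. I never explained that reading.
- **Jaw:** the fin moved back about 34 mm to a firm stop, and the next wrist picture showed both foot plates uncovered.
- **Handle:** it touched down slowly, with about 5 N of contact before I let go. The last side picture shows it upright, parallel to the divider and clear of it, within a few pixels of where I aimed.
- **Other things:** the bolts look unmoved in the last picture, and the larger look-alike handle was not touched. I did not re-measure the padlock, hinge, can, jar and screwdriver; the arm had no contact near them.
- **Last reading:** the gripper is about 0.2 m above the handle, with wrist forces under 1 N. The gripper partly hid the turn and jaw in that picture, so their end state rests on the earlier views.

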